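Change the gas sampling station over to the other sample cylinder

ROBOT

A 6-joint arm with a two-finger parallel gripper is mounted at the origin on a cart in front of the work surface, level with it; the furniture and walls round the work are solid. World frame = base frame: x ahead of the robot, y to its left, z up, the work surface at z = 0. Lengths are in mm, angles in rad, forces in N, time in s.
With the tool pointing down it reaches from about 425 to 950 mm from the base axis. Payload 3.5 kg.
Tool frame: the origin (TCP) lies at the very end of the fingers, on their centre line; the grasp point (between the pads) lies behind it (pinch_z is the z of the grasp point in the tool frame, in mm); z points along the fingers, y is the line along which they close (so a half turn about z gives the same grasp; the last joint's range is limited). The gripper opens to 85 mm and grips with 20 to 120 N. Pads are 22 mm wide; open, the fingers measure 114 mm over their backs; the gripper's body (76 mm by 85 mm) begins 54 mm behind the grasp point. The pads swing forward as they close: fully open they stand 13 mm farther back than shut.
Start: joints at [-1.278, 0.286, 1.577, -0, 1.279, -0.15], TCP at [289.238, -609.875, 231.325] pointing down, gripper open.
Joint ranges: [-2.77, 2.77], [-0.9, 2.22], [0.21, 2.48], [-1.53, 4.67], [0.24, 2.81], [-2.84, 2.84]. Speed limits (rad/s): [2.79, 2.79, 3.14, 3.14, 3.14, 3.14].

INTERFACE

Orientations are given as a unit quaternion [w, x, y, z].
In Python, from plant import observe, camera, job_done, pinch_z gives the robot as it stands. The module is installed in compiled form; this text tells all that it offers.
- The arm moves only by the tool carry_out, never from a script. Its argument "increments" is a list of rows, each a list of 3 entries, a list of its own where there are three numbers: the shift along the tool's x, y, z scaled (see below), then the turn, a rotation vector about the tool's x, y, z scaled (see below), then the opening, from 0 (shut) to 1 (fully open). In form: [[[x, y, z], [rx, ry, rz], fingers], ...]. A call has 1 to 20 rows; each row is the pose to reach, as a shift and turn from the pose commanded when the call began, along the tool's axes at that moment; what a row does not reach only later rows make up. The controller multiplies each number of a shift by 0.3 m and each number of a turn by 2 rad. A row lasts 1/10 s, in which the tool goes at most 50 mm and 8.59 degrees, less where a joint would pass 70% of its speed; a pose out of reach is approached as far as the arm can. A call with a number of a shift or a turn outside -1 to 1 is refused whole. A call with a gripper value outside its range is refused whole. The fingers move at their own pace and stop on an object; "newtons" is the grip in N (left out, the last holds). Time passes only in rows, so rows that repeat a pose let the fingers close. It gives the time, the measured TCP pose, the force, the opening and the grip force at its end, in the units of the state.
- observe(): the state, without advancing time (a new reading comes with each control period).
- camera(name): name is "scene" or "side" or "wrist"; returns a dict with "pixels" (384x512x3 uint8, red, green, blue), "K" (3x3 intrinsics, pixels), "rvec" (rotation vector, rad) and "tvec" (3), from world to camera coordinates, as OpenCV has them. Camera axes: x right, y down, z forward; pixel columns grow to the right and rows downward; lengths in mm; the calibration is good to about 2 mm. A picture is of the moment at which its call begins. There is no depth.
- job_done(): hands the job in; it is judged then, once.
The state is a dict: "t": time; "joint_positions": joint angles; "dq": joint speeds; "joint_efforts": joint torques, N m; "ee_pos": TCP position; "tool_rot": TCP orientation; "ft_force": force on the tool from outside, world axes, zero at the start; "ft_torque": the same for the moment, N m; "grip_width": finger opening in mm; "gripper_force": force on a finger pad.
Only numpy, scipy, OpenCV 4.12 (cv2) and the standard library are available. Lean on these libraries where they do the work, as an engineer would, in place of code of your own. Each camera call takes 0.05 s, during which the arm holds its last target. There are 200 camera calls.

TASK

The sample in the cylinder now on line is finished: shut its ball valve, the one whose yellow handle lies in line with its tube, by turning the handle right round to its stop, and only then open the other cylinder's valve fully, to its stop, so that the two samples never meet. With the new sample on the line, turn the flow selector three clicks clockwise from its off position and let go of it. Leave the two glass vials and the white tin beside the station standing where they are.

Things in the scene. Friction and masses are not known exactly. Their poses are not given: they have to be found in the camera images.
- station: gas sampling station, plate 255 x 260 mm, 10 mm high, fixed to the table. Origin at table height midway between the valve stems at x = 0, y = +90 and -90 mm. +x points from the cylinders to the outlet, roughly away from the robot, +y left. Steel tubes run at 42 mm height from the valves to a grey block 46 mm square, top 56 mm, at x = 80, y = 0; outlet from there to x = 145
- handle_run (a joint): yellow-sleeved lever of ball valve 'run' (open at the start; left or right line). 0 = shut, lever across its tube, pointing to station -y (right); 1.571 = fully open, lever in line with its tube, pointing to station +x, away from the cylinder. Grows counterclockwise seen from above; solid stop at each end; stiff, stays where left, takes about 0.3 N m (6 N sideways on the sleeve)
- handle_next (a joint): yellow-sleeved lever of ball valve 'next' (shut at the start; the other line). 0 = shut, lever across its tube, pointing to station -y (right); 1.571 = fully open, lever in line with its tube, pointing to station +x, away from the cylinder. Grows counterclockwise seen from above; solid stop at each end; stiff, stays where left, takes about 0.3 N m (6 N sideways on the sleeve)
- grip_run (a point): middle of the yellow sleeve of lever 'run', 50 mm from the stem's axis, 74 mm above the table. The sleeve is 46 mm long (24 to 70 mm from the axis), 13 mm wide, 9 mm high. Site -y points outward along the lever. Below the sleeve lie only the tube and its nuts (up to 51 mm above the table)
- grip_next (a point): middle of the yellow sleeve of lever 'next', 50 mm from the stem's axis, 74 mm above the table. The sleeve is 46 mm long (24 to 70 mm from the axis), 13 mm wide, 9 mm high. Site -y points outward along the lever. Below the sleeve lie only the tube and its nuts (up to 51 mm above the table)
- stem_run (a point): point on the turning axis (vertical) of lever 'run', 74 mm above the table. The steel sample cylinder of each line lies along station x at the same y as the stem, from x = -162 to -42 mm, 38 mm in diameter, top 62 mm above the table; the brass valve body and stem under the lever keep within 37 mm of the axis along x and 15 mm along y
- stem_next (a point): point on the turning axis (vertical) of lever 'next', at the height of the sleeve's middle (74 mm)
- flow_dial (a joint): black bar knob of the flow selector. 0 = off, pointer at the red mark, as at the start; grows clockwise seen from above, up to 2.51; a click stop every 0.419 rad (24 degrees), marked by growing black dots: three clicks = 1.257 rad, pointer straight to station +x. Released between clicks it jumps to the nearer one; a click takes about 0.07 N m
- dial_grip (a point): centre of the knob's bar, on the vertical turning axis, 73 mm above the table. The bar is 34 mm long, 11 mm wide and stands from 64 to 82 mm above the table on a round skirt 33 mm in diameter. The point's own +x points along the bar to its pointer (white line)
- dial_pointer (a point): the pointer end of the bar, 17 mm from the turning axis, 73 mm above the table
- vial_p: loose glass vial with crimped cap, 23 mm diameter, 47 mm tall, upright on the right of the station; origin at its foot; bystander
- vial_q: a second such vial, behind the station near the outlet; origin at its foot; bystander
- septa_tin: loose round white tin, 52 mm diameter, 20 mm tall, left of the station; origin at its foot; bystander

How it is judged (in metres and radians):
On the way, in this order (a step that is already met when the one before it is completed fails the run):
1. the valve that was open is shut against its stop, the other still shut (value of joint each of handle_run, handle_next below 0.07 rad), for 0.2 s.
2. the other valve is fully open, the first one still shut (value of joint handle_run below 0.07 rad and value of joint handle_next above 1.5 rad), for 0.2 s.
3. the flow selector stands at its third click (all of step 2 and value of joint flow_dial between 1.1 and 1.41 rad), for 0.2 s.
At the end, for the whole second after the job is handed in: handle 'run' within 0.07 rad of its shut stop, handle 'next' within 0.07 rad of its open stop, the selector at rest at its third click from off (1.10 to 1.41 rad), both vials and the tin upright (within 0.2 rad) and within 30 mm of where they stood (all of step 3 and velocity of joint flow_dial between -0.1 and 0.1 rad/s and distance of each of vial_p, vial_q, septa_tin from where it was at the start of the episode below 0.03 m and angle between each of vial_p, vial_q, septa_tin's own z axis and vertical below 0.2 rad); the robot touches nothing.
It fails at once if both valves open at once (each more than 0.25 rad from shut): the samples mix (value of joint each of handle_run, handle_next above 0.25 rad).
It fails at once if a vial or the tin knocked over or pushed more than 30 mm (distance of any of vial_p, vial_q, septa_tin from where it was at the start of the episode above 0.03 m or angle between any of vial_p, vial_q, septa_tin's own z axis and vertical above 0.5 rad).
It also fails if it takes over 58 s, if anything falls off the work surface, if the arm or the gripper's body presses on something with over 40 N, if the wrist force passes 120 N, or if a joint passes its speed limit or range.

## Working session

There is one attempt and no reset: what is moved stays moved. The work goes in short steps, Python scripts to look and compute and a tool call to move; the robot and the scene stay as the last step left them, time stands still between calls to the robot, and variables do not carry over. Pictures are saved under pics/ and viewed, at most 10 in all, crops included, and the job is handed in when it is done.

Besides the shell and the picture viewer there is one more tool, called after "Emit:" in YAML: its name, and indented under it one key for each argument. carry_out: Moves the arm, as the interface text tells. Its arguments: {"type":"object","properties":{"increments":{"type":"array"},"newtons":{"type":"number"}},"required":["increments"]}

```bash
mkdir -p pics; python3 - <<'E'
from plant import *
import cv2
print(observe(), pinch_z)
for n in("scene","side"):
    c=camera(n); cv2.imwrite(f"pics/{n}0.png",cv2.resize(c["pixels"][:,:,::-1],(800,600),interpolation=cv2.INTER_CUBIC))
    print(n,c["K"].tolist(),c["rvec"],c["tvec"])
    import numpy as np; np.savez(f"{n}0.npz",**c)
E
```

```text
{'t': 0.0, 'joint_positions': array([-1.27798785e+00,  2.87172237e-01,  1.57822828e+00, -8.77585485e-06,
        1.27861122e+00, -1.50025515e-01]), 'dq': array([-0.00022467,  0.00124143,  0.0022669 ,  0.00082551,  0.00018753,
       -0.0004311 ]), 'joint_efforts': array([-3.43394786e-04, -4.05982268e+01, -2.92629147e+01, -1.38936866e-04,
        5.78096719e-03, -3.37373329e-06]), 'ee_pos': array([ 289.04885657, -609.22520892,  229.91504737]), 'tool_rot': array([-1.20616277e-03,  9.75586247e-01,  2.19613325e-01, -9.04674887e-05]), 'ft_force': array([ 1.34619747, -0.74764119,  0.27478443]), 'ft_torque': array([ 0.03190549,  0.00980229, -0.01346709]), 'gripper_force': 0.0, 'grip_width': 85.61125995078427} -18.700000000000003
scene [[445.9298511925144, 0.0, 255.2588174735304], [0.0, 445.9298511925144, 196.49222576093925], [0.0, 0.0, 1.0]] [ 1.88204938 -1.12355354  0.62290654] [-390.67823356  265.02701693  591.1254502 ]
side [[380.96245290153877, 0.0, 256.5196125435997], [0.0, 380.96245290153877, 196.504118559338], [0.0, 0.0, 1.0]] [ 1.98993741 -0.39295978  0.25493786] [-534.99263599  112.59088137  828.2095369 ]
```

View pics/scene0.png

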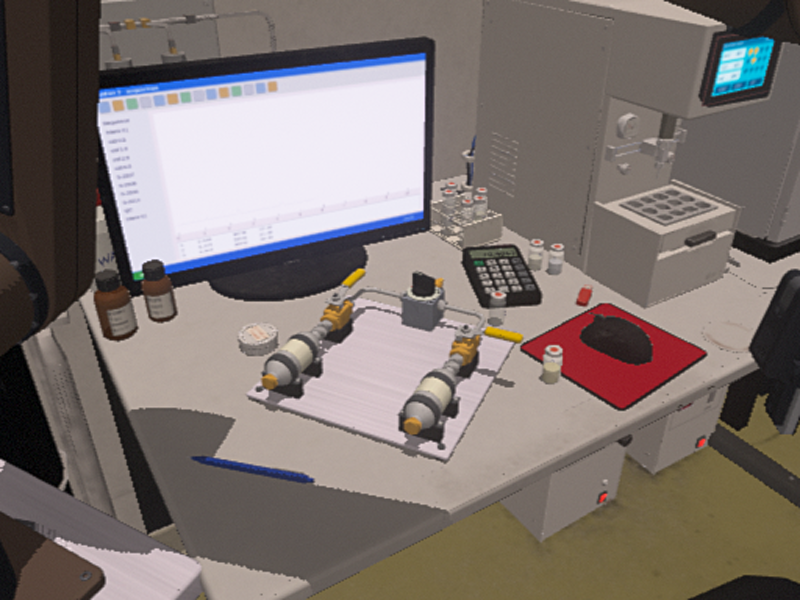

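View pics/side0.png

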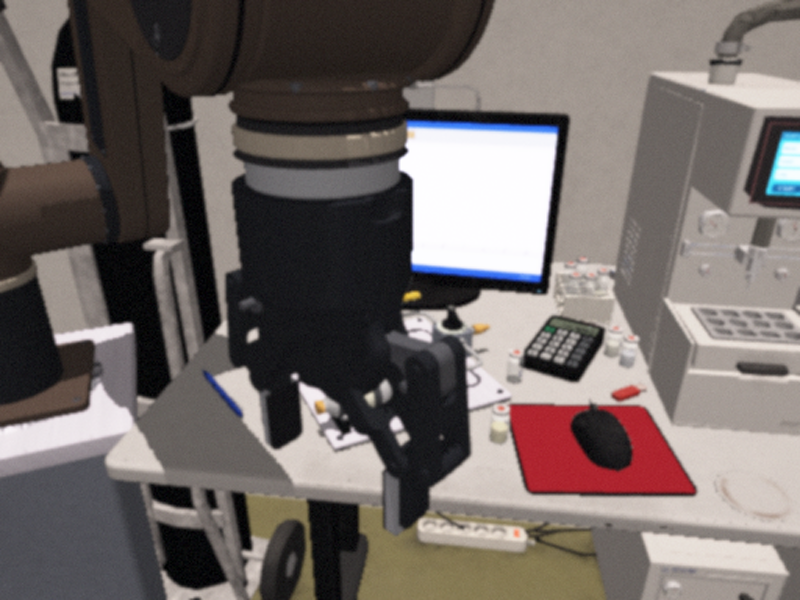

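The run valve is on the left, with its sleeve near (354,277) in line with the tube. The next valve is on the right, with its sleeve near (503,335) pointing right. The dial is at (424,285). I'll fit the station pose next.

```bash
cat > h.py <<'E'
import numpy as np,cv2
from scipy.optimize import least_squares
def proj(c,P): return cv2.projectPoints(np.array(P,float).reshape(-1,3),c["rvec"],c["tvec"],c["K"],None)[0][:,0]
def world(s,P):
    P=np.array(P,float).reshape(-1,3);a=s[2];R=np.array([[np.cos(a),-np.sin(a)],[np.sin(a),np.cos(a)]])
    return np.c_[P[:,:2]@R.T+s[:2],P[:,2]]
def yellow(c):
    h=cv2.cvtColor(c["pixels"],cv2.COLOR_RGB2HSV)
    m=cv2.inRange(h,(22,170,120),(33,255,255))
    n,l,st,ce=cv2.connectedComponentsWithStats(m)
    return [(st[i].tolist(),ce[i].round(1).tolist()) for i in range(1,n) if st[i,4]>15]
E
python3 - <<'E'
from h import *
c=dict(np.load("scene0.npz")); print(yellow(c)); print(yellow(dict(np.load("side0.npz"))))
k=.64
# model pts / pixels (800 scale): sleeve centres, block-top centre-ish dial, cylinder outer caps
P=[[50,90,74],[0,-140,74]]
px=np.array([[354,277.5],[503,335.5]])*k
f=lambda s:(proj(c,world(s,P))-px).ravel()
s=least_squares(f,[600,-200,0],x_scale=[100,100,.5]).x; print(s,f(s))
pts=[[80,0,82],[57,23,56],[57,-23,56],[103,-23,56],[103,23,56],[-162,90,42],[-162,-90,42],[0,90,74],[0,-90,74],[24,90,74],[70,90,74],[0,-114,74],[0,-160,74],[145,0,42]]
pts+=[[x,y,10] for x in(-125,0,120) for y in (130,-130)]
im=cv2.resize(c["pixels"][140:300,150:350,::-1],(800,640),interpolation=cv2.INTER_CUBIC)
for p in proj(c,world(s,pts)): cv2.circle(im,tuple(int(v) for v in (p-[150,140])*4+2),4,(255,0,255),1)
cv2.imwrite("pics/ov.png",im[:600])
E
```

```text
[([219, 172, 14, 11, 67], [226.1, 177.1]), ([310, 209, 24, 10, 120], [322.1, 213.5])]
[([258, 188, 9, 4, 20], [261.8, 189.2])]
[ 5.16767181e+02 -1.62034825e+02  4.47451495e-02] [-0.48334333 -0.82681517  0.41952624  0.48815184]
```

View pics/ov.png

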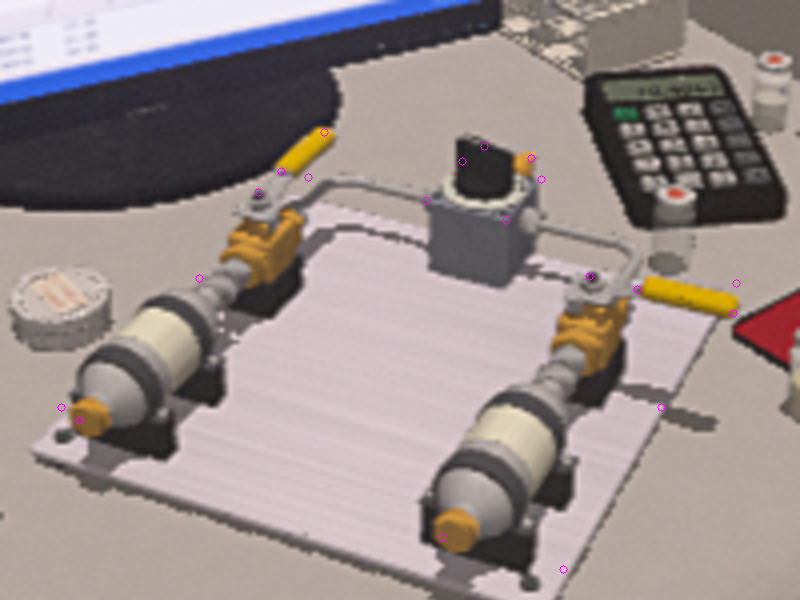

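The overlay agrees to within a few mm. The block's top corners are at (430,195), (505,212) and (538,180), and the sleeve ends at (282,170)-(330,135) and (641,288)-(738,305). I'll refine the fit with these points, then plan a move above the station for a wrist view.

```bash
cat >> h.py <<'E'
from scipy.spatial.transform import Rotation as Ro
def Rq(q): return Ro.from_quat([q[1],q[2],q[3],q[0]])
def inc(o,p,yaw):
    """increment from state o to TCP p, pointing down, tool y axis at world angle yaw"""
    y=np.array([np.cos(yaw),np.sin(yaw),0]);z=np.array([0,0,-1.]);x=np.cross(y,z)
    R=Rq(o["tool_rot"]);T=Ro.from_matrix(np.c_[x,y,z])
    return (R.inv().apply(np.array(p)-o["ee_pos"])/300).round(4),((R.inv()*T).as_rotvec()/2).round(4)
E
python3 - <<'E'
from h import *
from plant import observe
c=dict(np.load("scene0.npz"))
P=[[57,23,56],[57,-23,56],[103,-23,56],[24,90,74],[70,90,74],[0,-114,74],[0,-160,74],[47,90,74],[0,-137,74]]
px=np.array([[430,195],[505,212],[538,180],[282,170],[330,135],[641,288],[738,305],[0,0],[0,0]])/4.+[150,140]
px[7]=[226.1,177.1];px[8]=[322.1,213.5]
f=lambda s:(proj(c,world(s,P))-px).ravel()
r=least_squares(f,[517,-162,.04],x_scale=[100,100,.5],loss='soft_l1');s=r.x;print(s,f(s).reshape(-1,2).round(1).tolist())
print(world(s,[[0,90,74],[50,90,74],[0,-90,74],[0,-140,74],[80,0,73]]).round(1))
o=observe();R=Rq(o["tool_rot"]);print(R.as_matrix().round(3))
t=world(s,[[20,0,330]])[0]
print(t,inc(o,t,np.pi/2),inc(o,t,-np.pi/2))
E
```

```text
[ 5.19081999e+02 -1.63393713e+02  5.84077939e-02] [[-0.8, 0.5], [0.7, 1.0], [0.8, -1.2], [0.2, -0.3], [-1.5, -1.2], [0.2, -1.0], [-0.2, 0.6], [-0.1, 0.2], [0.2, 0.4]]
[[ 513.8  -73.5   74. ]
 [ 563.7  -70.6   74. ]
 [ 524.3 -253.2   74. ]
 [ 527.3 -303.2   74. ]
 [ 598.9 -158.7   73. ]]
[[ 0.904  0.428 -0.001]
 [ 0.428 -0.904  0.002]
 [ 0.    -0.002 -1.   ]]
[ 539.04789403 -162.22622164  330.        ] (array([ 1.3916, -0.9903, -0.3305]), array([-1.0000e-04, -1.5000e-03, -1.3494e+00])) (array([ 1.3916, -0.9903, -0.3305]), array([-1.100e-03,  1.000e-04,  2.214e-01]))
```

Emit:
carry_out:
  increments:
    - [[0, 0, -0.15], [0, 0, 0], 1]
    - [[1, -0.75, -0.17], [0, 0, -0.59], 0.5]
    - [[1, -0.75, -0.17], [0, 0, -0.59], 0.5]
    - [[1, -0.75, -0.17], [0, 0, -0.59], 0.5]
    - [[1, -0.75, -0.17], [0, 0, -0.59], 0.5]
    - [[1, -0.75, -0.17], [0, 0, -0.59], 0.5]
    - [[1, -0.75, -0.17], [0, 0, -0.59], 0.5]
    - [[1, -0.75, -0.17], [0, 0, -0.59], 0.5]
    - [[1, -0.75, -0.17], [0, 0, -0.59], 0.5]
    - [[1, -0.75, -0.17], [0, 0, -0.59], 0.5]
    - [[1, -0.75, -0.17], [0, 0, -0.59], 0.5]

```text
t: 1.2
ee_pos: [463.8, -277.8, 282.0]
tool_rot: [-0.0, 0.689, 0.725, -0.0]
ft_force: [-0.0, 0.1, 0.2]
grip_width: 42.8
gripper_force: 0.0
```

```bash
python3 - <<'E'
from h import *
from plant import *
o=observe();print(o["t"],o["ee_pos"],o["joint_positions"].round(2),o["grip_width"])
c=camera("wrist");np.savez("wrist1.npz",**c)
s=np.array([519.1,-163.4,.0584])
pts=[[0,90,74],[50,90,74],[0,-90,74],[0,-140,74],[57,23,56],[57,-23,56],[103,-23,56],[103,23,56],[80,0,82]]
im=cv2.resize(c["pixels"][:,:,::-1],(800,600),interpolation=cv2.INTER_CUBIC)
for p in proj(c,world(s,pts)): cv2.circle(im,tuple(int(v) for v in p/.64),4,(255,0,255),1)
cv2.imwrite("pics/w1.png",im)
print(yellow(c), inc(o,[470,-160,300],.058))
E
```

```text
1.2 [ 463.83057784 -277.78436281  281.96074479] [-0.73 -0.05  1.85 -0.    1.34 -0.78] 42.79193697389205
[([300, 164, 11, 38, 386], [304.8, 182.3])] (array([ 0.391 ,  0.0407, -0.0602]), array([-0.0004,  0.0001, -0.0032]))
```

View pics/w1.png

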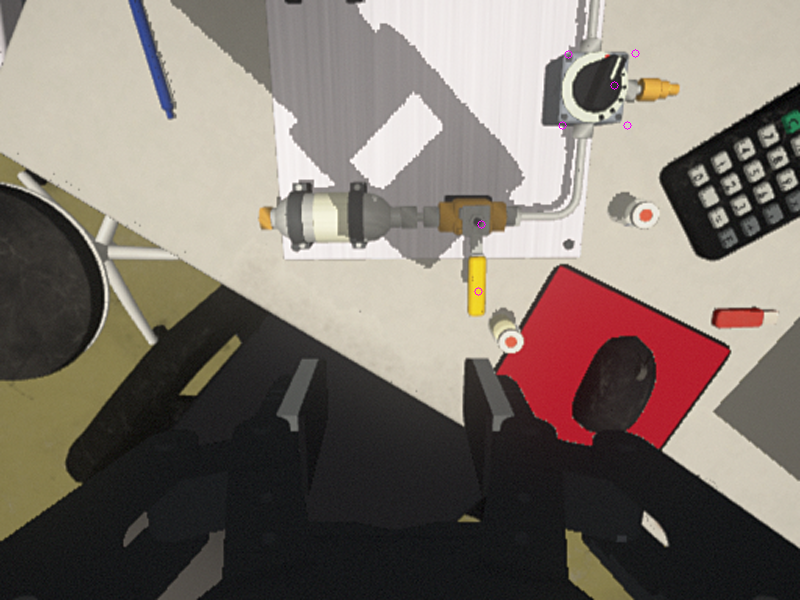

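The wrist view shows the next stem at (477,222), its sleeve centred at (477,286), the block's top corners at about (562,54), (628,52), (630,124) and (560,124), and vial_p at (508,340). Next I'll fit the pose to both pictures together.

```bash
python3 - <<'E'
from h import *
from plant import observe
c=dict(np.load("scene0.npz"));w=dict(np.load("wrist1.npz"))
P=[[57,23,56],[57,-23,56],[103,-23,56],[24,90,74],[70,90,74],[0,-114,74],[0,-160,74],[47,90,74],[0,-137,74]]
px=np.array([[430,195],[505,212],[538,180],[282,170],[330,135],[641,288],[738,305],[0,0],[0,0]])/4.+[150,140]
px[7]=[226.1,177.1];px[8]=[322.1,213.5]
Pw=[[0,-90,74],[0,-137,76],[80,0,56],[0,-114,74],[0,-160,74]]
pw=np.array([[477,222],[477.5,286],[595,88.5],[478,257],[477,315]])*.64
f=lambda s:np.r_[(proj(c,world(s,P))-px).ravel(),2*(proj(w,world(s,Pw))-pw).ravel()]
r=least_squares(f,[517,-162,.04],x_scale=[100,100,.5],loss='soft_l1');s=r.x;print(s,f(s).reshape(-1,2).round(1).tolist())
o=observe();print(Rq(o["tool_rot"]).as_matrix()[:,1])
for n in([0,90,74],[50,90,74],[0,-90,74],[0,-140,74],[80,0,73]): print(n,world(s,n)[0].round(1))
# vial / monitor foot
def ray(c,u,z):
    R=cv2.Rodrigues(c["rvec"])[0];C=-R.T@c["tvec"].ravel();d=R.T@np.linalg.inv(c["K"])@[u[0],u[1],1];return C+d*(z-C[2])/d[2]
print("vial_p",ray(w,np.array([511,341])*.64,47),"vial_q",ray(w,np.array([645,215])*.64,47),"foot",ray(c,np.array([150+155/4,140+205/4]),5))
print("monitor bl",ray(c,np.array([428,232])*.64,100),ray(c,np.array([140,275])*.64,100))
E
```

```text
[ 5.16983515e+02 -1.62499848e+02  6.15098690e-02] [[-1.7, 0.8], [-0.2, 1.4], [-0.2, -0.9], [-0.8, 0.1], [-2.5, -0.9], [-0.6, -0.7], [-1.0, 0.9], [-1.1, 0.5], [-0.6, 0.7], [3.1, 0.9], [-0.2, 1.7], [0.8, -0.1], [0.2, -1.4], [-1.6, 1.6]]
[ 9.98733450e-01  5.03082984e-02 -7.55976661e-04]
[0, 90, 74] [511.5 -72.7  74. ]
[50, 90, 74] [561.4 -69.6  74. ]
[0, -90, 74] [ 522.5 -252.3   74. ]
[0, -140, 74] [ 525.6 -302.2   74. ]
[80, 0, 73] [ 596.8 -157.6   73. ]
vial_p [ 562.83989508 -350.72700478   47.        ] vial_q [ 652.47441468 -243.20124975   47.        ] foot [567.75316979  36.99587604   5.        ]
monitor bl [ 685.05164962 -121.67171318  100.        ] [396.8464339  148.08522253 100.        ]
```

```bash
python3 - <<'E'
from h import *
c=dict(np.load("scene0.npz"));d=dict(np.load("side0.npz"))
M=lambda c:c["K"]@np.c_[cv2.Rodrigues(c["rvec"])[0],c["tvec"].ravel()]
def tri(a,b):
    X=cv2.triangulatePoints(M(c),M(d),np.array(a,float)*.64,np.array(b,float)*.64).ravel();return X[:3]/X[3]
br=tri([431,229],[549,290]);print(br,"tr",tri([433,40],[568,115]))
def ray(c,u,z):
    R=cv2.Rodrigues(c["rvec"])[0];C=-R.T@c["tvec"].ravel();v=R.T@np.linalg.inv(c["K"])@[u[0],u[1],1];return C+v*(z-C[2])/v[2]
print("bl",ray(c,np.array([128,285])*.64,br[2]))
E
```

```text
[845.94310307 -49.36338116  24.70204191] tr [843.69951939 -46.28882232 329.60021222]
bl [457.99486945 255.83123254  24.70204191]
```

```bash
python3 - <<'E'
from h import *
from plant import observe
o=observe();a=.0615
print(inc(o,[561.4,-69.6,120],a+np.pi/2)); print(inc(o,[561.4,-69.6,58],a+np.pi/2))
E
```

```text
(array([0.6791, 0.3612, 0.5396]), array([-3.00e-04, -3.00e-04, -7.91e-01]))
(array([0.6791, 0.3614, 0.7463]), array([-3.00e-04, -3.00e-04, -7.91e-01]))
```

Emit:
carry_out:
  increments:
    - [[0.68, 0.36, 0.2], [0, 0, -0.79], 0.5]
    - [[0.68, 0.36, 0.2], [0, 0, -0.79], 0.5]
    - [[0.68, 0.36, 0.2], [0, 0, -0.79], 0.5]
    - [[0.68, 0.36, 0.2], [0, 0, -0.79], 0.5]
    - [[0.68, 0.36, 0.2], [0, 0, -0.79], 0.5]
    - [[0.68, 0.36, 0.2], [0, 0, -0.79], 0.5]
    - [[0.68, 0.36, 0.5], [0, 0, -0.79], 0.5]
    - [[0.68, 0.36, 0.5], [0, 0, -0.79], 0.5]
    - [[0.68, 0.36, 0.5], [0, 0, -0.79], 0.5]
    - [[0.68, 0.36, 0.5], [0, 0, -0.79], 0.5]
    - [[0.68, 0.36, 0.5], [0, 0, -0.79], 0.5]
    - [[0.68, 0.36, 0.5], [0, 0, -0.79], 0.5]
    - [[0.68, 0.36, 0.5], [0, 0, -0.79], 0.5]

```text
t: 2.55
ee_pos: [561.1, -70.0, 132.1]
tool_rot: [-0.0, -0.028, 1.0, -0.0]
ft_force: [0.6, -0.9, 0.0]
grip_width: 42.8
gripper_force: 0.0
```

```bash
python3 - <<'E'
from h import *
from plant import *
o=observe();print(o["t"],o["ee_pos"],o["joint_positions"].round(2),o["grip_width"])
c=camera("wrist");np.savez("wrist2.npz",**c)
s=np.array([517,-162.5,.0615])
pts=[[0,90,74],[24,90,74],[70,90,74],[50,90,74]]
im=cv2.resize(c["pixels"][:,:,::-1],(800,600),interpolation=cv2.INTER_CUBIC)
for p in proj(c,world(s,pts)): cv2.circle(im,tuple(int(v) for v in p/.64),4,(255,0,255),1)
cv2.imwrite("pics/w2.png",im)
print(inc(o,[561.4,-69.6,58],.0615+np.pi/2))
E
```

```text
2.55 [561.08134635 -69.99240995 132.12742638] [-0.3   0.15  1.93 -0.    1.06 -1.93] 42.802648160567145
(array([-0.0012,  0.0013,  0.2471]), array([-0.    , -0.0001, -0.0023]))
```

View pics/w2.png

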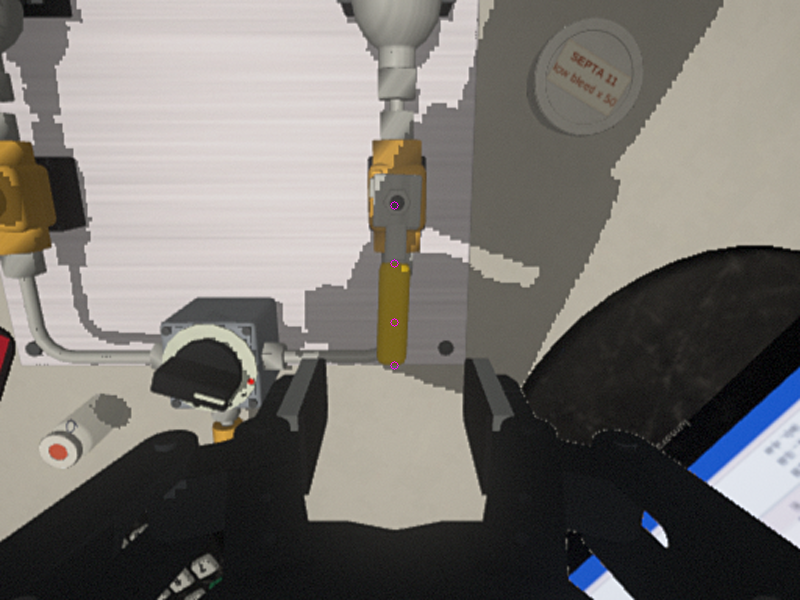

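The projected axis lies within about 1 mm of the sleeve, which spans (395,262)-(392,362). I'm descending and gripping.

Emit:
carry_out:
  increments:
    - [[0, 0, 0.16], [0, 0, 0], 0.5]
    - [[0, 0, 0.245], [0, 0, 0], 0.5]
    - [[0, 0, 0.245], [0, 0, 0], 0.4]
    - [[0, 0, 0.245], [0, 0, 0], 0]
    - [[0, 0, 0.245], [0, 0, 0], 0]
    - [[0, 0, 0.245], [0, 0, 0], 0]
    - [[0, 0, 0.245], [0, 0, 0], 0]
    - [[0, 0, 0.245], [0, 0, 0], 0]
  newtons: 40

```text
t: 3.4
ee_pos: [562.2, -69.4, 60.3]
tool_rot: [0.001, -0.031, 1.0, -0.001]
ft_force: [0.3, -4.0, 1.3]
grip_width: 11.8
gripper_force: 43.2
```

Emit:
carry_out:
  increments:
    - [[0.001, -0.02, 0], [0, 0, 0.061], 0]
    - [[0.005, -0.04, 0], [0, 0, 0.122], 0]
    - [[0.011, -0.06, 0], [0, 0, 0.183], 0]
    - [[0.0195, -0.078, 0], [0, 0, 0.244], 0]
    - [[0.03, -0.0955, 0], [0, 0, 0.305], 0]
    - [[0.043, -0.1115, 0], [0, 0, 0.366], 0]
    - [[0.057, -0.126, 0], [0, 0, 0.428], 0]
    - [[0.0735, -0.138, 0], [0, 0, 0.489], 0]
    - [[0.091, -0.1485, 0], [0, 0, 0.55], 0]
    - [[0.11, -0.1565, 0], [0, 0, 0.611], 0]
    - [[0.129, -0.1625, 0], [0, 0, 0.672], 0]
    - [[0.149, -0.166, 0], [0, 0, 0.733], 0]
    - [[0.1665, -0.1665, 0], [0, 0, 0.785], 0]
    - [[0.178, -0.166, 0], [0, 0, 0.82], 0]
    - [[0.178, -0.166, 0], [0, 0, 0.82], 0]
    - [[0.178, -0.166, 0], [0, 0, 0.82], 0]

```text
t: 5.0
ee_pos: [513.3, -123.4, 60.5]
tool_rot: [0.004, 0.708, 0.706, 0.0]
ft_force: [3.8, -5.1, -2.7]
grip_width: 11.9
gripper_force: 51.3
```

```bash
python3 - <<'E'
from h import *
from plant import *
o=observe();Rm=Rq(o["tool_rot"]).as_matrix();print(o["t"],o["ee_pos"],np.arctan2(Rm[1,1],Rm[0,1]),o["ft_force"],o["ft_torque"],o["gripper_force"])
s=[517,-162.5,.0615]
print("expected shut grip",world(s,[0,40,58]))
E
```

```text
5.0 [ 513.31021163 -123.42348154   60.4607827 ] -0.0024757576550095673 [ 3.80174403 -5.09044225 -2.74513392] [-0.73966755 -0.55109417  0.81031023] 51.296614492312074
expected shut grip [[ 514.54155043 -122.57562116   58.        ]]
```

Emit:
carry_out:
  increments:
    - [[0, -0.01, 0], [0, 0, 0.02], 0]
    - [[0, -0.015, 0], [0, 0, 0.02], 0]
    - [[0, -0.015, 0], [0, 0, 0.02], 0]
    - [[0, -0.015, 0], [0, 0, 0.02], 0]

```text
t: 5.4
ee_pos: [513.1, -123.4, 60.7]
tool_rot: [0.009, 0.722, 0.692, 0.004]
ft_force: [18.3, -3.2, -13.9]
grip_width: 12.1
gripper_force: 63.1
```

Emit:
carry_out:
  increments:
    - [[0, 0.01, 0], [0, 0, -0.01], 0.5]
    - [[0, 0.012, 0], [0, 0, -0.01], 0.5]
    - [[0, 0.012, 0], [0, 0, -0.02], 0.5]
    - [[0, 0.012, 0], [0, 0, -0.02], 0.5]
    - [[0, 0.012, -0.15], [0, 0, -0.02], 0.5]
    - [[0, 0.012, -0.3], [0, 0, -0.03], 0.5]
    - [[0, 0.012, -0.45], [0, 0, -0.03], 0.5]
    - [[0, 0.012, -0.45], [0, 0, -0.03], 0.5]

```text
t: 6.2
ee_pos: [513.8, -123.4, 202.1]
tool_rot: [0.007, 0.703, 0.711, 0.003]
ft_force: [0.7, -0.1, 0.5]
grip_width: 42.9
gripper_force: 0.0
```

```bash
python3 - <<'E'
from h import *
from plant import *
o=observe();print(o["t"],o["ee_pos"],o["joint_positions"].round(2),o["grip_width"])
c=camera("wrist");np.savez("wrist3.npz",**c)
s=np.array([517,-162.5,.0615])
pts=[[0,90,74],[0,20,74],[0,66,74],[0,-90,74],[0,-114,74],[0,-160,74]]
im=cv2.resize(c["pixels"][:,:,::-1],(800,600),interpolation=cv2.INTER_CUBIC)
for p in proj(c,world(s,pts)): cv2.circle(im,tuple(int(v) for v in p/.64),4,(255,0,255),1)
cv2.imwrite("pics/w3.png",im)
print(inc(o,world(s,[0,-140,130])[0],.0615),inc(o,world(s,[0,-140,58])[0],.0615))
E
```

```text
6.2 [ 513.79619358 -123.42016284  202.05322415] [-0.43 -0.02  1.97  0.    1.18 -0.44] 42.85227763870625
(array([-0.595 ,  0.029 ,  0.2442]), array([ 0.0066,  0.0032, -0.0248])) (array([-0.5936,  0.0258,  0.4841]), array([ 0.0066,  0.0032, -0.0248]))
```

View pics/w3.png

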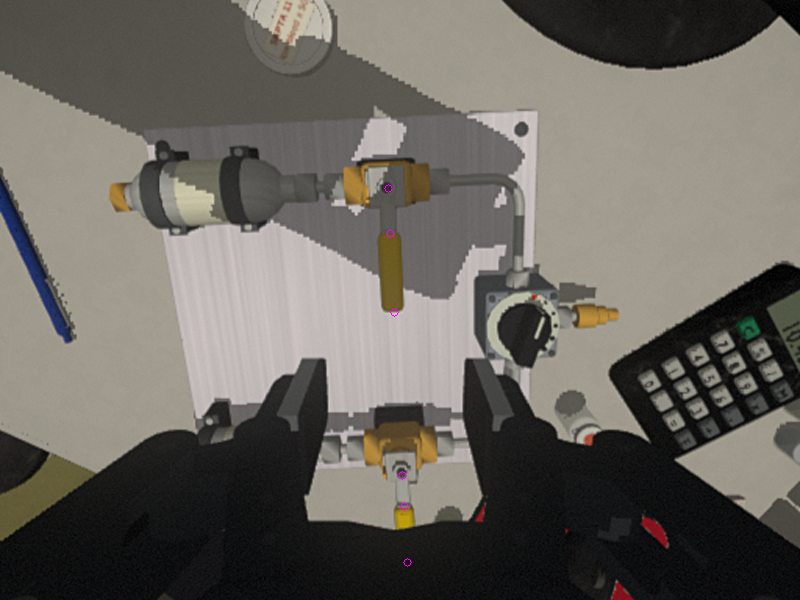

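The run lever now lies exactly on the predicted shut line, (388,187)-(394,312). Moving to the next lever.

Emit:
carry_out:
  increments:
    - [[-0.595, 0.029, 0.1], [0.0066, 0.0032, -0.025], 0.5]
    - [[-0.595, 0.029, 0.1], [0.0066, 0.0032, -0.025], 0.5]
    - [[-0.595, 0.029, 0.1], [0.0066, 0.0032, -0.025], 0.5]
    - [[-0.595, 0.029, 0.244], [0.0066, 0.0032, -0.025], 0.5]
    - [[-0.595, 0.029, 0.244], [0.0066, 0.0032, -0.025], 0.5]
    - [[-0.595, 0.029, 0.244], [0.0066, 0.0032, -0.025], 0.5]
    - [[-0.595, 0.029, 0.244], [0.0066, 0.0032, -0.025], 0.5]
    - [[-0.595, 0.029, 0.244], [0.0066, 0.0032, -0.025], 0.5]

```text
t: 7.05
ee_pos: [521.7, -299.4, 122.2]
tool_rot: [-0.006, 0.684, 0.729, -0.002]
ft_force: [0.3, 0.1, 0.1]
grip_width: 42.7
gripper_force: 0.0
```

```bash
python3 - <<'E'
from h import *
from plant import *
o=observe();print(o["t"],o["ee_pos"],o["joint_positions"].round(2),o["grip_width"])
c=camera("wrist")
s=np.array([517,-162.5,.0615])
pts=[[0,-90,74],[0,-114,74],[0,-160,74]]
im=cv2.resize(c["pixels"][:,:,::-1],(800,600),interpolation=cv2.INTER_CUBIC)
for p in proj(c,world(s,pts)): cv2.circle(im,tuple(int(v) for v in p/.64),4,(255,0,255),1)
cv2.imwrite("pics/w4.png",im)
print(inc(o,world(s,[0,-140,59])[0],.0615))
E
```

```text
7.05 [ 521.67867836 -299.37915524  122.23460764] [-0.69  0.24  1.84 -0.    1.07 -0.75] 42.74744355388578
(array([-0.0115,  0.0148,  0.2106]), array([-0.0056, -0.0027,  0.001 ]))
```

View pics/w4.png

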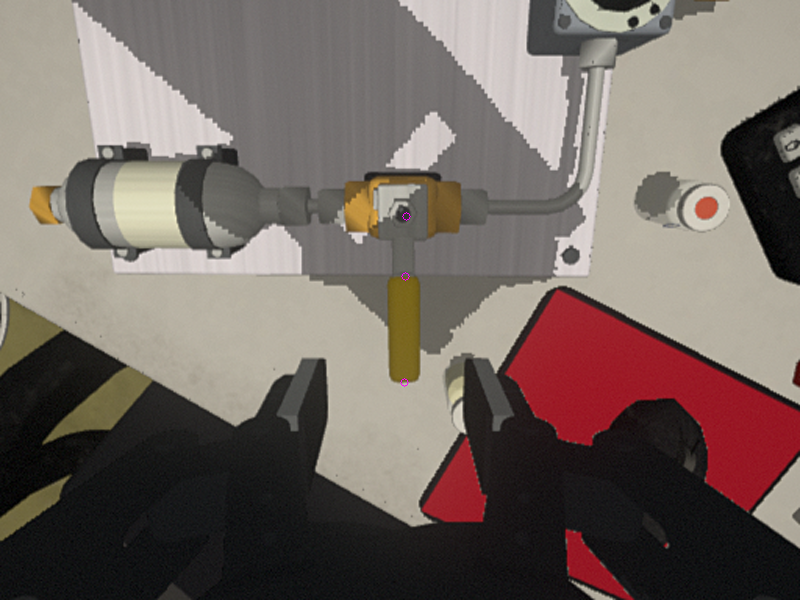

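The sleeve spans (404,277)-(404,380), on the prediction. vial_p at (460,400) is 47 mm tall, below the fingertips.

Emit:
carry_out:
  increments:
    - [[-0.01, 0.012, 0.05], [-0.0056, -0.0027, 0], 0.5]
    - [[-0.01, 0.012, 0.14], [-0.0056, -0.0027, 0], 0.45]
    - [[-0.01, 0.012, 0.21], [-0.0056, -0.0027, 0], 0.4]
    - [[-0.01, 0.012, 0.21], [-0.0056, -0.0027, 0], 0.3]
    - [[-0.01, 0.012, 0.21], [-0.0056, -0.0027, 0], 0]
    - [[-0.01, 0.012, 0.21], [-0.0056, -0.0027, 0], 0]
    - [[-0.01, 0.012, 0.21], [-0.0056, -0.0027, 0], 0]
    - [[-0.01, 0.012, 0.21], [-0.0056, -0.0027, 0], 0]
  newtons: 40

```text
t: 7.9
ee_pos: [524.5, -302.2, 58.7]
tool_rot: [-0.001, 0.685, 0.729, 0.0]
ft_force: [1.0, 3.9, 0.5]
grip_width: 12.1
gripper_force: 43.1
```

Emit:
carry_out:
  increments:
    - [[0.001, 0.02, 0], [0, 0, -0.061], 0]
    - [[0.005, 0.04, 0], [0, 0, -0.122], 0]
    - [[0.011, 0.06, 0], [0, 0, -0.183], 0]
    - [[0.0195, 0.078, 0], [0, 0, -0.244], 0]
    - [[0.03, 0.0955, 0], [0, 0, -0.305], 0]
    - [[0.043, 0.1115, 0], [0, 0, -0.366], 0]
    - [[0.057, 0.126, 0], [0, 0, -0.428], 0]
    - [[0.0735, 0.138, 0], [0, 0, -0.489], 0]
    - [[0.091, 0.1485, 0], [0, 0, -0.55], 0]
    - [[0.11, 0.1565, 0], [0, 0, -0.611], 0]
    - [[0.129, 0.1625, 0], [0, 0, -0.672], 0]
    - [[0.149, 0.166, 0], [0, 0, -0.733], 0]
    - [[0.1665, 0.1665, 0], [0, 0, -0.785], 0]
    - [[0.178, 0.166, 0], [0, 0, -0.82], 0]
    - [[0.185, 0.166, 0], [0, 0, -0.83], 0]
    - [[0.185, 0.166, 0], [0, 0, -0.83], 0]
    - [[0.185, 0.166, 0], [0, 0, -0.83], 0]

```text
t: 9.6
ee_pos: [571.4, -248.5, 58.9]
tool_rot: [0.002, -0.072, 0.997, -0.003]
ft_force: [1.2, -9.4, -5.6]
grip_width: 11.6
gripper_force: 59.2
```

```bash
python3 - <<'E'
from h import *
from plant import *
o=observe();Rm=Rq(o["tool_rot"]).as_matrix();print(o["t"],o["ee_pos"],np.arctan2(Rm[1,1],Rm[0,1])-np.pi/2,o["ft_force"],o["ft_torque"],o["gripper_force"])
s=[517,-162.5,.0615]
print("expected open grip",world(s,[50,-90,58]))
E
```

```text
9.6 [ 571.43984692 -248.52535752   58.8652601 ] 0.14336362637699063 [ 1.17115931 -9.43739679 -5.58942327] [-1.36188645 -0.25226719 -1.43050297] 59.198684357106686
expected open grip [[ 572.43698508 -249.25679043   58.        ]]
```

Emit:
carry_out:
  increments:
    - [[0, 0.012, 0], [0, 0, 0], 0]
    - [[0, 0.015, 0], [0, 0, 0], 0]
    - [[0, 0.015, 0], [0, 0, 0], 0]

```text
t: 9.9
ee_pos: [570.8, -248.4, 59.0]
tool_rot: [0.002, -0.074, 0.997, -0.008]
ft_force: [1.9, -22.6, -10.3]
grip_width: 12.2
gripper_force: 58.9
```

Emit:
carry_out:
  increments:
    - [[0, -0.005, 0], [0, 0, 0.01], 0.5]
    - [[0, -0.005, 0], [0, 0, 0.02], 0.5]
    - [[0, -0.005, 0], [0, 0, 0.03], 0.5]
    - [[0, -0.005, 0], [0, 0, 0.03], 0.5]
    - [[0, -0.005, -0.15], [0, 0, 0.03], 0.5]
    - [[0, -0.005, -0.3], [0, 0, 0.03], 0.5]
    - [[0, -0.005, -0.4], [0, 0, 0.03], 0.5]
    - [[0, -0.005, -0.4], [0, 0, 0.03], 0.5]

```text
t: 10.7
ee_pos: [573.0, -242.5, 184.7]
tool_rot: [0.004, -0.046, 0.999, -0.003]
ft_force: [-0.3, -0.7, 1.3]
grip_width: 42.5
gripper_force: 0.0
```

```bash
python3 - <<'E'
from h import *
from plant import *
o=observe();print(o["t"],o["ee_pos"],o["joint_positions"].round(2),o["grip_width"])
s=np.array([517,-162.5,.0615])
t=.0615+1.257-np.pi/2
print(inc(o,world(s,[80,0,135])[0],t),t)
E
```

```text
10.7 [ 573.04906253 -242.50913429  184.74692058] [-0.56  0.21  1.76 -0.    1.16 -2.23] 42.49792404094019
(array([-0.1038,  0.2756,  0.165 ]), array([0.0017, 0.0056, 0.9577])) -0.2522963267948968
```

Emit:
carry_out:
  increments:
    - [[-0.05, 0.09, 0.05], [0.0017, 0.0056, 0.957], 0.4]
    - [[-0.05, 0.09, 0.05], [0.0017, 0.0056, 0.957], 0.4]
    - [[-0.05, 0.09, 0.05], [0.0017, 0.0056, 0.957], 0.4]
    - [[-0.05, 0.09, 0.05], [0.0017, 0.0056, 0.957], 0.4]
    - [[-0.05, 0.09, 0.05], [0.0017, 0.0056, 0.957], 0.4]
    - [[-0.05, 0.09, 0.05], [0.0017, 0.0056, 0.957], 0.4]
    - [[-0.05, 0.09, 0.05], [0.0017, 0.0056, 0.957], 0.4]
    - [[-0.05, 0.09, 0.05], [0.0017, 0.0056, 0.957], 0.4]
    - [[-0.05, 0.09, 0.05], [0.0017, 0.0056, 0.957], 0.4]
    - [[-0.05, 0.09, 0.05], [0.0017, 0.0056, 0.957], 0.4]
    - [[-0.05, 0.09, 0.12], [0.0017, 0.0056, 0.957], 0.4]
    - [[-0.05, 0.09, 0.16], [0.0017, 0.0056, 0.957], 0.4]
    - [[-0.05, 0.09, 0.16], [0.0017, 0.0056, 0.957], 0.4]
    - [[-0.05, 0.09, 0.16], [0.0017, 0.0056, 0.957], 0.4]
    - [[-0.05, 0.09, 0.16], [0.0017, 0.0056, 0.957], 0.4]

```text
t: 12.2
ee_pos: [582.1, -212.6, 129.1]
tool_rot: [-0.006, 0.789, 0.614, -0.002]
ft_force: [0.2, 0.8, -0.5]
grip_width: 34.1
gripper_force: 0.0
```

```bash
python3 - <<'E'
from h import *
from plant import *
o=observe();print(o["t"],o["ee_pos"],o["joint_positions"].round(2),o["grip_width"])
c=camera("wrist");np.savez("wrist5.npz",**c)
s=np.array([517,-162.5,.0615]);d=1.257
pts=[[80,0,82],[80+17*np.cos(d),17*np.sin(d),82],[80-17*np.cos(d),-17*np.sin(d),82],[57,23,56],[57,-23,56],[103,-23,56],[103,23,56],[0,-90,74],[24,-90,74],[70,-90,74]]
im=cv2.resize(c["pixels"][:,:,::-1],(800,600),interpolation=cv2.INTER_CUBIC)
for p in proj(c,world(s,pts)): cv2.circle(im,tuple(int(v) for v in p/.64),4,(255,0,255),1)
cv2.imwrite("pics/w5.png",im)
print(inc(o,world(s,[80,0,67])[0],.0615+d-np.pi/2))
E
```

```text
12.2 [ 582.05961151 -212.55896328  129.08742365] [-0.51  0.27  1.79  0.    1.09 -0.27] 34.06786783012777
(array([0.1889, 0.0052, 0.2077]), array([-0.0062, -0.002 ,  0.0016]))
```

View pics/w5.png

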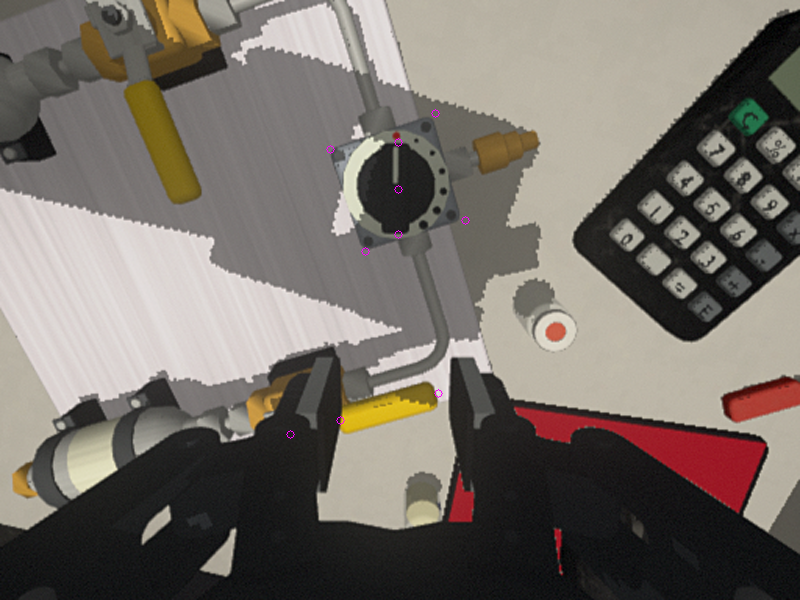

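The dial pointer is at the red mark (396,135), the bar centre is at about (397,188), and the next lever lies in line with its tube. I'm moving over the knob, descending and gripping.

Emit:
carry_out:
  increments:
    - [[0.189, 0.004, 0], [-0.006, -0.002, 0.0016], 0.4]
    - [[0.189, 0.004, 0], [-0.006, -0.002, 0.0016], 0.4]
    - [[0.189, 0.004, 0.05], [-0.006, -0.002, 0.0016], 0.4]
    - [[0.189, 0.004, 0.12], [-0.006, -0.002, 0.0016], 0.4]
    - [[0.189, 0.004, 0.2], [-0.006, -0.002, 0.0016], 0.4]
    - [[0.189, 0.004, 0.205], [-0.006, -0.002, 0.0016], 0.4]
    - [[0.189, 0.004, 0.205], [-0.006, -0.002, 0.0016], 0.3]
    - [[0.189, 0.004, 0.205], [-0.006, -0.002, 0.0016], 0]
    - [[0.189, 0.004, 0.205], [-0.006, -0.002, 0.0016], 0]
    - [[0.189, 0.004, 0.205], [-0.006, -0.002, 0.0016], 0]
    - [[0.189, 0.004, 0.205], [-0.006, -0.002, 0.0016], 0]
    - [[0.189, 0.004, 0.205], [-0.006, -0.002, 0.0016], 0]
  newtons: 30

```text
t: 13.45
ee_pos: [595.4, -158.2, 69.1]
tool_rot: [-0.001, 0.791, 0.612, -0.002]
ft_force: [-6.0, -0.5, 1.6]
grip_width: 10.0
gripper_force: 30.7
```

Emit:
carry_out:
  increments:
    - [[0, 0, 0], [0, 0, 0.06], 0]
    - [[0, 0, 0], [0, 0, 0.12], 0]
    - [[0, 0, 0], [0, 0, 0.18], 0]
    - [[0, 0, 0], [0, 0, 0.24], 0]
    - [[0, 0, 0], [0, 0, 0.3], 0]
    - [[0, 0, 0], [0, 0, 0.36], 0]
    - [[0, 0, 0], [0, 0, 0.42], 0]
    - [[0, 0, 0], [0, 0, 0.48], 0]
    - [[0, 0, 0], [0, 0, 0.54], 0]
    - [[0, 0, 0], [0, 0, 0.6], 0]
    - [[0, 0, 0], [0, 0, 0.635], 0]
    - [[0, 0, 0], [0, 0, 0.635], 0]
    - [[0, 0, 0], [0, 0, 0.635], 0]
    - [[0, 0, 0], [0, 0, 0.635], 0]

```text
t: 14.85
ee_pos: [594.6, -157.3, 69.1]
tool_rot: [-0.001, 1.0, 0.023, -0.003]
ft_force: [-7.8, 2.7, 2.8]
grip_width: 10.2
gripper_force: 31.0
```

```bash
python3 - <<'E'
from h import *
from plant import *
o=observe();Rm=Rq(o["tool_rot"]).as_matrix();print(o["t"],o["ee_pos"],"turned",-.252-np.arctan2(Rm[1,1],Rm[0,1]),o["ft_force"],o["ft_torque"],o["grip_width"])
E
```

```text
14.85 [ 594.61064047 -157.30366479   69.11189921] turned 1.272478831785417 [-7.84396008  2.70514229  2.80179745] [0.33441392 1.24406675 0.01509144] 10.169913105703124
```

Emit:
carry_out:
  increments:
    - [[0, 0, 0], [0, 0, 0.0], 0.35]
    - [[0, 0, 0], [0, 0, 0], 0.35]
    - [[0, 0, 0], [0, 0, 0], 0.35]
    - [[0, 0, -0.1], [0, 0, 0], 0.35]
    - [[0, 0, -0.25], [0, 0, 0], 0.35]
    - [[-0.2, 0, -0.4], [0, 0, 0], 0.35]
    - [[-0.2, 0, -0.4], [0, 0, 0], 0.35]
    - [[-0.2, 0, -0.4], [0, 0, 0], 0.35]
    - [[-0.2, 0, -0.4], [0, 0, 0], 0.35]

```text
t: 15.75
ee_pos: [537.4, -160.9, 188.8]
tool_rot: [0.001, 1.0, 0.023, 0.001]
ft_force: [-0.2, 0.5, -0.4]
grip_width: 29.9
gripper_force: 0.0
```

```bash
python3 - <<'E'
from h import *
from plant import *
o=observe();print(o["t"],o["ee_pos"],o["ft_force"])
s=np.array([517,-162.5,.0615])
c=camera("wrist")
im=cv2.resize(c["pixels"][:,:,::-1],(800,600),interpolation=cv2.INTER_CUBIC)
for p in proj(c,world(s,[[80,0,82],[97,0,82],[0,90,74],[0,66,74],[0,20,74],[0,-90,74],[24,-90,74],[70,-90,74]])): cv2.circle(im,tuple(int(v) for v in p/.64),4,(255,0,255),1)
cv2.imwrite("pics/w6.png",im)
E
```

```text
15.75 [ 537.35678039 -160.93067929  188.83230172] [-0.22217581  0.54295402 -0.36120934]
```

View pics/w6.png

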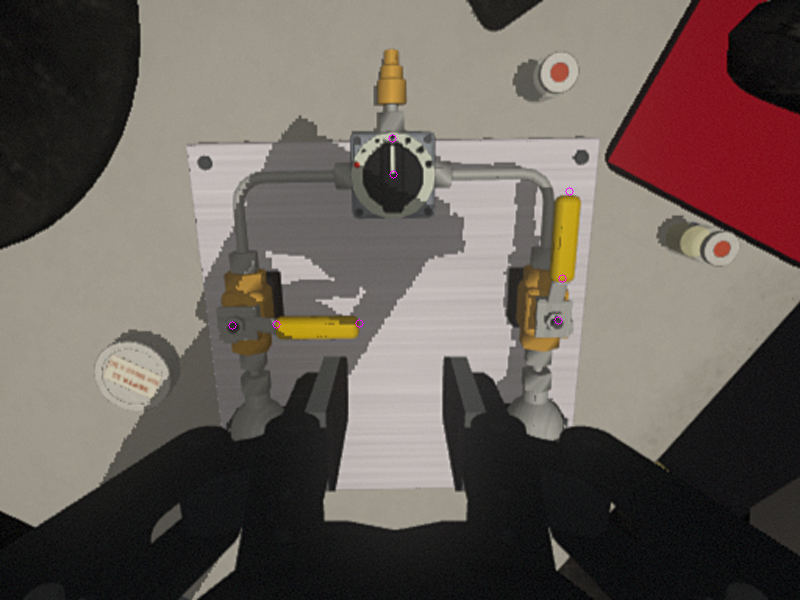

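The pointer is straight along +x at the third dot (392,140). The run lever lies across its tube, the next lever in line with its tube, and the vials and tin are standing where they were. The arm is clear, so I'm handing in.

```bash
python3 -c "
from plant import *
print(job_done())"
```

```text
the job is handed in; nothing more can be done
None
```

I shut the 'run' valve to its stop, then opened 'next' fully to its stop. I turned the selector to its third click and let go, left the vials and tin standing in place, and handed the job in after about 16 s on the robot clock. The hand-in gave no verdict.

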